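# Scan the batch and hold the proof pull on a nozzle cap

## Task

Start the pull-off test of the nozzle cap clamped in the bench rig: take the stick code reader out of its holster, hold it steady for about a second some 5 to 10 cm above the code label on the batch carton, pointing straight at it, and put it back in its holster. Then pull the rig's spring balance out until its pointer lines up with the marker on the scale rail, without overpulling, and keep it there: you finish while still holding the balance at the mark, because the spring would draw it back. Leave the carton, gauge, jar and loose cap where they are.

Things in the scene. Friction and masses are not known exactly. Their poses are not given: they have to be found in the camera images.
- reader: Loose black stick code reader, about 130 g, a bar 38 x 26 x 150 mm (its x, y, z), standing upright in the holster; origin at the centre of its lower end, z up along the stick. The lower end is the reading window, which looks along the reader's -z. Its upper 75 mm stand clear of the holster; a 6 mm wire loop is on top
- window (a point): Centre of the reader's window (its lower end), axes as the reader's. It reads a label lying 30 to 150 mm straight ahead of the window (along -z), at any rotation about z, facing it within about 25 degrees
- holster: Grey holster fixed on the table: foot 100 x 85 x 10 mm with an upright cup, inside 50 x 38 mm (x, y), rim at 72 mm, with a flared lip up to 84 mm above the table; origin at the centre of its underside, z up. At the start the reader stands in the middle of it with its axes parallel to the holster's; a half turn also fits
- holster_floor (a point): Centre of the cup's floor, 10 mm above the table, where the reader's lower end rests
- carton: Closed flat cardboard carton, 120 x 90 x 46 mm, 0.6 kg, loose on the table; origin at the centre of its underside
- label (a point): Centre of the white 56 mm square label with a black square code on the carton's lid, 47 mm above the table, 20 mm off the lid's centre; its z points up out of the label. The reader must point to within 15 mm of this point
- rig: Pull-off test rig fixed on the table: aluminium base 300 x 110 x 20 mm with, from far to near end, a vice holding nozzle and cap, a hooked graduated rod, the spring balance (tube 33 mm in diameter, axis level) and the 88 mm high bearing block that guides it; origin on the table under the middle of the base's near edge, z up. The balance is pulled along the rig's -x (towards the robot)
- balance: Sliding spring balance: steel tube with a D-handle at its near end. Origin: middle of the handle's level grip bar (16 mm thick, 72 mm long, along y), 64 mm above the table, 65 mm from the rig's origin along its -x at rest; axes as the rig's. Side rods 88 mm apart join bar and tube: 49 mm free behind the bar. Travel 120 mm, spring 160 N/m (8 to 15 N at the mark), friction 0.4 N; springs back
- pointer (a point): Tip of the pointer, a 3 mm white upright blade sticking out sideways (rig's +y) from the black collar at the far mouth of the balance tube; moves with the balance; axes as the rig's
- mark (a point): Tip of the marker's 3 mm white upright blade, on the small clamp set on the scale rail beside the balance (fixed, 50 to 84 mm from where the pointer rests, along the pull); axes as the rig's. The pointer is at the mark when both have the same place along the rig's x
- gauge: Round pressure gauge lying dial up, 100 mm in diameter, 30 mm high, with a brass stem; bystander
- cap: Small loose orange nozzle cap with two wings, 62 mm across, 22 mm high; bystander
- jar: Clear jar with white lid, 68 mm in diameter, 85 mm high; bystander
There are look-alikes about, which are no part of the job. Leave any blue look-alike of the holster alone.

How it is judged (in metres and radians):
On the way, in this order (a step that is already met when the one before it is completed fails the run):
1. the reader, held in the fingers, points steadily at the code label from 30 to 150 mm for 0.7 s (x of label in the frame of window between -0.015 and 0.015 m and y of label in the frame of window between -0.015 and 0.015 m and z of label in the frame of window between -0.15 and -0.03 m and angle between the z axis of window and the z axis of label, either way round below 0.45 rad and linear speed of reader below 0.03 m/s and angular speed of reader below 0.4 rad/s and contact force between the fingers and reader above 0.5 N), for 0.7 s.
2. the reader stands in its holster again, let go (horizontal distance between window and holster_floor below 0.012 m and z of window in the frame of holster_floor below 0.006 m and angle between reader's own z axis and vertical below 0.2 rad and contact force between the fingers and reader below 0.05 N), for 0.2 s.
At the end, for the whole second after the job is handed in: Fingers hold the balance (over 5 N), the pointer still and within 6 mm of the marker along the pull; the reader stands in its holster (within 6 mm of the floor, upright within 0.2 rad); carton within 25 mm, gauge, jar and cap within 30 mm of where they stood (x of pointer in the frame of mark between -0.006 and 0.006 m and linear speed of balance below 0.01 m/s and contact force between the fingers and balance above 5 N and horizontal distance between window and holster_floor below 0.012 m and z of window in the frame of holster_floor below 0.006 m and angle between reader's own z axis and vertical below 0.2 rad and distance of carton from where it was at the start of the episode below 0.025 m and distance of each of gauge, cap, jar from where it was at the start of the episode below 0.03 m); the arm keeps its last pose, push and grip.
It fails at once if the balance is overpulled, more than 20 mm past the marker (x of pointer in the frame of mark below -0.02 m).
It fails at once if the reader is dropped or knocked over (angle between reader's own z axis and vertical above 0.9 rad).
It fails at once if the carton is pushed away (distance of carton from where it was at the start of the episode above 0.025 m).
It fails at once if gauge, jar or loose cap is disturbed (distance of any of gauge, cap, jar from where it was at the start of the episode above 0.03 m).
It also fails if it takes over 67 s, if anything falls off the work surface, if the arm or the gripper's body presses on something with over 40 N, if the wrist force passes 120 N, or if a joint passes its speed limit or range.

## Robot

A 6-joint arm with a two-finger parallel gripper is mounted at the origin on the work surface. World frame = base frame: x ahead of the robot, y to its left, z up, the work surface at z = 0. Lengths are in m, angles in degrees, forces in N, time in s.
With the tool pointing down it reaches from about 0.35 to 0.875 m from the base axis. Payload 4.2 kg.
Tool frame: the origin (TCP) lies at the centre of the arm's flange, where the gripper is bolted on; the fingertips stand 182 mm ahead of it and the grasp point (between the pads) lies 164 mm ahead of it (r.nose_length is the distance from the TCP to the fingertips, in m); z points along the fingers, y is the line along which they close (so a half turn about z gives the same grasp; the last joint's range is limited). The gripper opens to 87 mm and grips with 3 to 60 N. Pads are 19 mm wide; open, the fingers measure 117 mm over their backs; the gripper's body (75 mm by 190 mm) begins 51 mm behind the grasp point.
Start: joints at [-51.646, 22.042, 0.453, 0, -68.411, -14.817], TCP at [0.25, -0.573, 0.405] pointing down, gripper open.
Joint ranges: [-179.83, 179.83], [-69.29, 118.12], [-61.27, 80.66], [-181.25, 117.63], [-171.15, -9.14], [-177.46, 177.46]. Speed limits (degrees/s): [159.86, 159.86, 180, 180, 180, 180].

## Interface

Orientations are given as a 3x3 rotation matrix whose columns are the frame's x, y, z axes.
In Python, from station import r, vision gives the robot as it stands. The module is installed in compiled form; this text tells all that it offers.
- The arm moves only by the shell command python3 -m creep 'ROWS'. ROWS is JSON, a list of rows, each a list of 7 numbers: the opening, from -1 (shut) to 1 (fully open), then the shift along the tool's x, y, z in mm, then the turn, a rotation vector about the tool's x, y, z in degrees. A call has 1 to 8 rows; each row is the pose to reach, as a shift and turn from the pose commanded when the call began, along the tool's axes at that moment; what a row does not reach only later rows make up. A row lasts 1/12 s, in which the tool goes at most 41.7 mm and 7.16 degrees, less where a joint would pass 70% of its speed; a pose out of reach is approached as far as the arm can. A call with a gripper value outside its range is refused whole. The fingers move at their own pace and stop on an object; the grip force is fixed at half the most. Time passes only in rows, so rows that repeat a pose let the fingers close. It gives the time, the measured TCP pose, the force, the opening and the grip force at its end, in the units of the state.
- r.sense(): the state, without advancing time (a new reading comes with each control period).
- vision.capture(name): name is "scene" or "top" or "wrist"; returns (picture, depth): 420x560x3 uint8, red, green, blue; 420x560 float32, m along the optical axis (not along the pixel's ray), 0 where there is no reading.
- vision.camera_model(name): a dict with "vertical_fov" (degrees; the focal length in pixels is half the picture's height over the tangent of half this angle, whatever the lens; pixels are square), "cx", "cy" (the principal point, pixels), "distortion" ([k1, k2, p1, p2, k3] as OpenCV has them; the pictures are not rectified), "extrinsics" (4x4, takes a point from camera to world coordinates); the wrist camera has in their place "mount" (4x4, takes a point from camera to tool coordinates, whose origin is the TCP and whose axes are the flange's). Camera axes: x right, y down, z forward; pixel columns grow to the right and rows downward; lengths in m; the calibration is good to about 2 mm. A picture is of the moment at which its call begins: read the wrist's pose just before it. camera_model takes no time and is no camera call.
- r.finish_job(): hands the job in; it is judged then, once.
Trained networks look in the newest picture that a camera, given by its name, has taken for a name from the list of things; names that differ only in an ending like _2 or _b are one class to them, and where a whole thing is asked for, a point or a joint stands for the part that bears it (a point fixed in the world has none). Each returns a list of dicts, best first, with "conf" (0 to 1); they miss things now and then, are a little off and sometimes report something else, mostly with a low value. They report only what shows in the picture. A call takes as long as a camera call. They do not tell look-alikes from the thing itself.
- vision.find_in(camera, thing): "uv" ([column, row] in pixels, amid what is visible of it).
- vision.cut_out(camera, thing): "region" (420x560 bool, what is visible of it) and "uv" ([column, row] in pixels, amid what is visible of it).
The state is a dict: "time_s": time; "joints": joint angles; "joint_velocities": joint speeds; "effort": joint torques, N m; "tcp_pos": TCP position; "ee_rot": TCP orientation; "wrist_force": force on the tool from outside, world axes, zero at the start; "moment": the same for the moment, N m; "gripper_width": opening from 0.0 (shut) to 1.0 (fully open); "gripper_force": force on a finger pad.
Only numpy, scipy, OpenCV 4.12 (cv2) and the standard library are available. Lean on these libraries where they do the work, as an engineer would, in place of code of your own. Each camera call takes 0.05 s, during which the arm holds its last target. There are 200 camera calls.

## Working session

There is one attempt and no reset: what is moved stays moved. The work goes in short steps, Python scripts to look and compute and a shell command to move; the robot and the scene stay as the last step left them, time stands still between calls to the robot, and variables do not carry over. Pictures are saved under pics/ and viewed, at most 10 in all, crops included, and the job is handed in when it is done.

```bash
mkdir -p pics; cat > h.py <<'E'
import numpy as np, cv2
from station import r, vision
def K(m):
    f=210/np.tan(np.radians(m["vertical_fov"])/2)
    return np.array([[f,0,m["cx"]],[0,f,m["cy"]],[0,0,1.]]),np.array(m["distortion"],float)
def cam(name):
    s=r.sense(); p,d=vision.capture(name); m=vision.camera_model(name)
    if "extrinsics" in m: E=np.array(m["extrinsics"])
    else:
        T=np.eye(4);T[:3,:3]=s["ee_rot"];T[:3,3]=s["tcp_pos"];E=T@np.array(m["mount"])
    return p,d,m,E
def pts(mask,d,m,E):
    k,D=K(m); v,u=np.nonzero(mask&(d>0)); 
    n=cv2.undistortPoints(np.stack([u,v],1).astype(float)[:,None],k,D)[:,0]
    z=d[v,u]; P=np.c_[n*z[:,None],z]; return P@E[:3,:3].T+E[:3,3],np.c_[u,v]
def save(n,p): cv2.imwrite("pics/"+n,p[:,:,::-1])
E
cat > a.py <<'E'
from h import *
A={c:cam(c) for c in("scene","top")}
save("both.png",cv2.resize(np.vstack([A["top"][0],A["scene"][0]]),None,fx=.71,fy=.71))
for c in A:
    p,d,m,E=A[c]
    for t in ["reader","holster","carton","label","rig","balance","pointer","mark","gauge","cap","jar"]:
        for x in vision.cut_out(c,t)[:3]:
            P,_=pts(x["region"],d,m,E)
            if len(P): print(c,t,round(x["conf"],2),np.round(x["uv"]),len(P),"med",np.round(np.median(P,0),3),"lo",np.round(np.percentile(P,2,0),3),"hi",np.round(np.percentile(P,98,0),3))
E
python3 a.py; python3 -c "
from h import *
s=r.sense();print(s['time_s'],np.round(s['ee_rot'],3),vision.camera_model('wrist'))"
```

```text
scene reader 0.56 [396. 235.] 420 med [0.544 0.361 0.132] lo [0.516 0.345 0.061] hi [0.549 0.371 0.166]
scene holster 0.78 [388. 258.] 1134 med [0.553 0.367 0.014] lo [0.487 0.318 0.002] hi [0.577 0.399 0.085]
scene holster 0.69 [452. 265.] 1487 med [0.472 0.502 0.03 ] lo [0.424 0.457 0.004] hi [0.51  0.545 0.086]
scene label 0.6 [191. 146.] 1236 med [ 0.531 -0.317  0.044] lo [ 0.45  -0.387  0.001] hi [ 0.587 -0.263  0.05 ]
scene rig 0.86 [231. 259.] 5344 med [0.787 0.03  0.063] lo [ 0.563 -0.05   0.001] hi [0.923 0.086 0.092]
scene balance 0.76 [241. 234.] 1062 med [0.709 0.016 0.071] lo [ 0.522 -0.058 -0.002] hi [0.801 0.051 0.083]
scene balance 0.56 [172. 198.] 257 med [ 0.695 -0.244  0.02 ] lo [ 0.665 -0.268  0.   ] hi [ 0.718 -0.227  0.026]
scene pointer 0.72 [239. 232.] 991 med [0.715 0.017 0.072] lo [ 0.554 -0.054  0.02 ] hi [0.802 0.051 0.083]
scene mark 0.6 [251. 253.] 90 med [0.739 0.07  0.052] lo [0.732 0.057 0.042] hi [0.749 0.082 0.07 ]
scene mark 0.55 [395. 240.] 482 med [0.543 0.36  0.129] lo [0.414 0.326 0.   ] hi [0.549 0.371 0.166]
scene mark 0.27 [187. 144.] 1178 m
[... 2075 characters left out ...]
jar 0.8 [427. 193.] 553 med [ 0.683 -0.363  0.082] lo [ 0.654 -0.4   -0.001] hi [ 0.716 -0.341  0.089]
1.2 [[-0.917 -0.399  0.   ]
 [-0.399  0.917 -0.   ]
 [-0.    -0.    -1.   ]] {'vertical_fov': 71.98944024391463, 'cx': 280.7345155514652, 'cy': 214.64646190140107, 'distortion': array([0.01483679, 0.        , 0.        , 0.        , 0.        ]), 'mount': array([[ 5.31113307e-05, -9.68722384e-01, -2.48147011e-01,
         6.87400849e-02],
       [ 9.99999853e-01,  1.85574542e-04, -5.10418760e-04,
        -8.64472920e-04],
       [ 5.40503846e-04, -2.48146947e-01,  9.68722251e-01,
         2.04906853e-02],
       [ 0.00000000e+00,  0.00000000e+00,  0.00000000e+00,
         1.00000000e+00]])}
```

View pics/both.png

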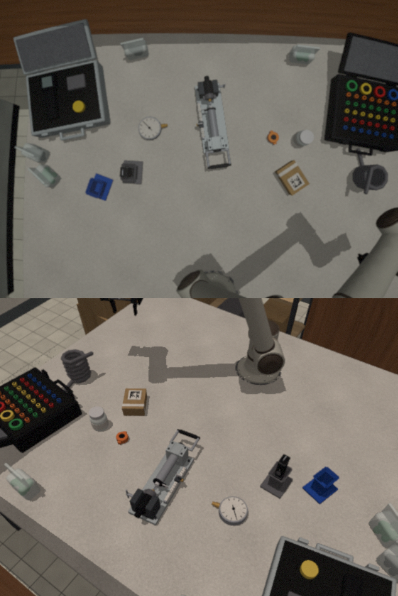

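```bash
cat > w.py <<'E'
import sys
from h import *
n=sys.argv[1]; p,d,m,E=cam("wrist"); save(n+".png",p); np.savez(n,p=p,d=d,E=E)
s=r.sense(); print(s["time_s"],np.round(s["tcp_pos"],4),np.round(s["joints"],1))
for t in sys.argv[2:]:
    for x in vision.cut_out("wrist",t)[:2]:
        P,uv=pts(x["region"],d,m,E)
        if len(P)<30: continue
        hi=P[:,2]>np.percentile(P[:,2],98)-.006
        q=cv2.minAreaRect((P[hi,:2]*1000).astype(np.float32))
        print(t,round(x["conf"],2),np.round(x["uv"]),"med",np.round(np.median(P,0),3),"ztop",np.round(P[hi,2].mean(),3),"toprect",np.round(q[0],1),np.round(q[1],1),round(q[2],1))
E
python3 -m creep '[[1,-340,122,0,0,0,0],[1,-340,122,0,0,0,0],[1,-340,122,0,0,0,0],[1,-340,122,0,0,0,0],[1,-340,122,0,0,0,0],[1,-340,122,0,0,0,0],[1,-340,122,0,0,0,0],[1,-340,122,0,0,0,0]]'
python3 -m creep '[[1,-40,0,0,0,0,0],[1,-40,0,0,0,0,0],[1,-40,0,0,0,0,0]]'
python3 w.py w1 carton label cap jar
```

```text
time_s: 1.87
tcp_pos: [0.4934, -0.3428, 0.4051]
ee_rot: [[-0.917, -0.399, 0.001], [-0.399, 0.917, -0.0], [-0.0, -0.0, -1.0]]
wrist_force: [-0.5, -1.3, 0.9]
gripper_width: 1.003
gripper_force: 0.0
time_s: 2.12
tcp_pos: [0.5307, -0.327, 0.4041]
ee_rot: [[-0.915, -0.402, -0.001], [-0.402, 0.915, 0.0], [0.001, 0.0, -1.0]]
wrist_force: [-0.4, 0.4, 0.5]
gripper_width: 1.005
gripper_force: 0.0
2.1667 [ 0.5296 -0.3279  0.4043] [-16.9  21.9   0.1  -0.  -68.3 -49.5]
carton 0.69 [285. 181.] med [ 0.511 -0.331  0.046] ztop 0.046 toprect [ 514.5 -330.2] [120.6  90.8] 33.7
label 0.87 [283. 185.] med [ 0.511 -0.332  0.046] ztop 0.046 toprect [ 514.5 -330.2] [120.6  90.7] 33.7
cap 0.69 [286. 306.] med [ 0.672 -0.26   0.02 ] ztop 0.021 toprect [ 672.1 -259.3] [26.4 45.5] 24.2
jar 0.59 [204. 306.] med [ 0.678 -0.363  0.084] ztop 0.086 toprect [ 635.8 -358.6] [ 35.7 157.1] 81.7
```

View pics/w1.png

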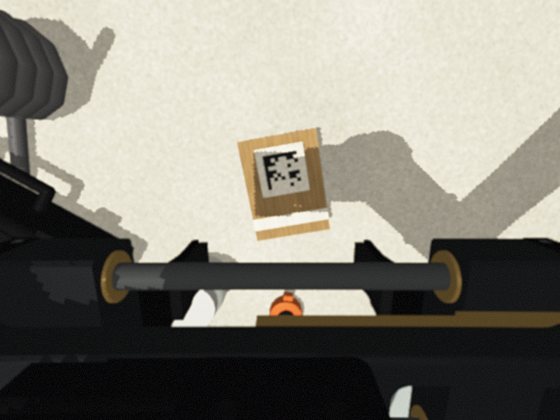

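```bash
python3 -m creep '[[1,-146,307,0,0,0,0],[1,-146,307,0,0,0,0],[1,-146,307,0,0,0,0],[1,-146,307,0,0,0,0],[1,-146,307,0,0,0,0],[1,-146,307,0,0,0,0],[1,-146,307,0,0,0,0],[1,-146,307,0,0,0,0]]'
python3 -m creep '[[1,-146,307,0,0,0,0],[1,-146,307,0,0,0,0],[1,-146,307,0,0,0,0],[1,-146,307,0,0,0,0],[1,-146,307,0,0,0,0],[1,-146,307,0,0,0,0],[1,-146,307,0,0,0,0],[1,-146,307,0,0,0,0]]'
python3 -m creep '[[1,0,0,0,0,0,0],[1,0,0,0,0,0,0],[1,0,0,0,0,0,0]]'
python3 w.py w2 reader holster
python3 - <<'E'
from h import *
z=np.load("w1.npz"); m=vision.camera_model("wrist"); k=np.zeros((420,560),bool); k[142:200,250:316]=1
P,uv=pts(k,z["d"],m,z["E"]); c=z["p"][uv[:,1],uv[:,0]].astype(int)
w=(c.max(1)<70); q=cv2.minAreaRect((P[w,:2]*1000).astype(np.float32)); print("code",q, "med",P[w].mean(0))
w=(c.min(1)>120)&(c.max(1)-c.min(1)<30); q=cv2.minAreaRect((P[w,:2]*1000).astype(np.float32)); print("white",q)
E
```

```text
time_s: 3.03
tcp_pos: [0.5392, 0.0055, 0.4054]
ee_rot: [[-0.917, -0.398, 0.001], [-0.398, 0.917, 0.0], [-0.001, -0.0, -1.0]]
wrist_force: [1.4, -0.9, -0.1]
gripper_width: 0.999
gripper_force: 0.0
time_s: 3.7
tcp_pos: [0.551, 0.3385, 0.4054]
ee_rot: [[-0.917, -0.398, 0.001], [-0.398, 0.917, 0.0], [-0.001, 0.0, -1.0]]
wrist_force: [1.1, -0.4, 0.0]
gripper_width: 1.001
gripper_force: 0.0
time_s: 3.95
tcp_pos: [0.5511, 0.337, 0.4046]
ee_rot: [[-0.917, -0.399, -0.001], [-0.399, 0.917, -0.001], [0.001, -0.0, -1.0]]
wrist_force: [0.2, -1.1, 0.4]
gripper_width: 0.999
gripper_force: 0.0
4.0 [0.5512 0.3364 0.4049] [  45.7   24.1    3.6    0.   -69.6 -112.3]
reader 0.94 [310. 203.] med [0.522 0.352 0.158] ztop 0.163 toprect [524.7 356.9] [20.9 31.9] 86.4
holster 0.71 [436. 180.] med [0.456 0.496 0.043] ztop 0.082 toprect [456.6 499.3] [63.7 74.2] 71.3
holster 0.61 [292. 168.] med [0.504 0.337 0.023] ztop 0.083 toprect [525.5 357.2] [62.  74.1] 87.7
code ((497.689453125, -341.6134033203125), (37.19396209716797, 37.29255294799805), 33.5821418762207) med [ 0.49571886 -0.34738404  0.04642765]
white ((497.7594909667969, -341.1646423339844), (55.17631149291992, 55.36865234375), 33.276546478271484)
```

View pics/w2.png

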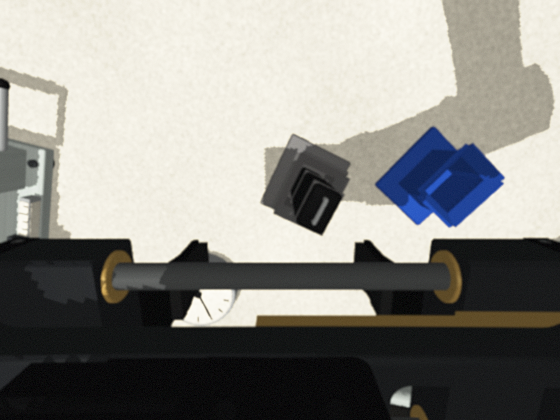

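```bash
python3 -m creep '[[1,16,30,0,0,0,7],[1,16,30,0,0,0,14],[1,16,30,0,0,0,21],[1,16,30,0,0,0,25.8],[1,16,30,0,0,0,25.8],[1,16,30,0,0,0,25.8]]'
python3 w.py w3 reader holster
```

```text
time_s: 4.6
tcp_pos: [0.5246, 0.3578, 0.4052]
ee_rot: [[-0.999, 0.039, 0.0], [0.039, 0.999, 0.0], [-0.0, 0.0, -1.0]]
wrist_force: [0.1, -0.2, -0.4]
gripper_width: 0.998
gripper_force: 0.0
4.65 [0.5246 0.358  0.4051] [  48.9   23.     2.     0.   -69.  -141.1]
reader 0.93 [279. 218.] med [0.517 0.358 0.159] ztop 0.164 toprect [525.4 357.5] [19.5 30.5] 88.5
holster 0.97 [404. 134.] med [0.455 0.499 0.043] ztop 0.082 toprect [456.5 499.3] [63.8 74.6] 71.5
holster 0.94 [280. 181.] med [0.502 0.358 0.073] ztop 0.082 toprect [525.1 357.6] [62.3 74. ] 87.7
```

```bash
python3 -m creep '[[1,0,0,30,0,0,0],[1,0,0,60,0,0,0],[1,0,0,90,0,0,0],[1,0,0,108,0,0,0],[1,0,0,117,0,0,0],[1,0,0,117,0,0,0]]'
python3 -m creep '[[-1,0,0,0,0,0,0],[-1,0,0,0,0,0,0],[-1,0,0,0,0,0,0],[-1,0,0,0,0,0,0],[-1,0,0,0,0,0,0],[-1,0,0,0,0,0,0],[-1,0,0,0,0,0,0],[-1,0,0,0,0,0,0]]'
```

```text
time_s: 5.25
tcp_pos: [0.5242, 0.3584, 0.2853]
ee_rot: [[-0.999, 0.039, -0.003], [0.039, 0.999, -0.003], [0.003, -0.004, -1.0]]
wrist_force: [0.8, -0.2, -0.5]
gripper_width: 0.998
gripper_force: 0.0
time_s: 5.92
tcp_pos: [0.5244, 0.3589, 0.2879]
ee_rot: [[-0.999, 0.039, 0.0], [0.039, 0.999, 0.0], [-0.0, 0.0, -1.0]]
wrist_force: [-0.4, 1.0, -0.4]
gripper_width: 0.475
gripper_force: 0.0
```

```bash
python3 -m creep '[[-1,0,0,0,0,0,0],[-1,0,0,0,0,0,0],[-1,0,0,0,0,0,0],[-1,0,0,0,0,0,0],[-1,0,0,0,0,0,0],[-1,0,0,0,0,0,0]]'
```

```text
time_s: 6.42
tcp_pos: [0.5244, 0.3589, 0.2877]
ee_rot: [[-0.999, 0.039, -0.0], [0.039, 0.999, -0.0], [0.0, -0.0, -1.0]]
wrist_force: [0.0, 0.1, 0.1]
gripper_width: 0.297
gripper_force: 30.0
```

```bash
python3 -m creep '[[-1,0,0,-15,0,0,0],[-1,0,0,-35,0,0,0],[-1,0,0,-60,0,0,0],[-1,0,0,-90,0,0,0],[-1,0,0,-115,0,0,0],[-1,0,0,-125,0,0,0],[-1,0,0,-125,0,0,0]]'
python3 -m creep '[[-1,0,-15,0,0,0,0],[-1,0,-40,0,0,0,0],[-1,0,-75,0,0,0,0],[-1,0,-115,0,0,0,0],[-1,0,-155,0,0,0,0],[-1,0,-195,0,0,0,0],[-1,0,-235,0,0,0,0],[-1,0,-275,0,0,0,0]]'
python3 -m creep '[[-1,0,-40,0,0,0,0],[-1,0,-80,0,0,0,0],[-1,0,-120,0,0,0,0],[-1,0,-160,0,0,0,0],[-1,0,-200,0,0,0,0],[-1,0,-240,0,0,0,0],[-1,0,-280,0,0,0,0],[-1,0,-320,0,0,0,0]]'
python3 -m creep '[[-1,0,-38,0,0,0,0],[-1,0,-70,0,0,0,0],[-1,0,-90,0,0,0,0],[-1,0,-102,0,0,0,0],[-1,0,-105,0,0,0,0],[-1,0,-105,0,0,0,0],[-1,0,-105,0,0,0,0]]'
python3 w.py w4
```

```text
time_s: 7.0
tcp_pos: [0.5245, 0.359, 0.4155]
ee_rot: [[-0.999, 0.039, 0.004], [0.039, 0.999, 0.004], [-0.004, 0.004, -1.0]]
wrist_force: [0.1, 0.6, -1.2]
gripper_width: 0.296
gripper_force: 30.0
time_s: 7.67
tcp_pos: [0.5121, 0.0816, 0.4102]
ee_rot: [[-0.999, 0.04, -0.005], [0.04, 0.999, -0.002], [0.005, -0.002, -1.0]]
wrist_force: [0.8, -0.5, -2.0]
gripper_width: 0.294
gripper_force: 30.0
time_s: 8.33
tcp_pos: [0.4993, -0.2377, 0.4101]
ee_rot: [[-0.999, 0.04, -0.005], [0.04, 0.999, 0.002], [0.005, 0.001, -1.0]]
wrist_force: [0.8, 0.6, -0.8]
gripper_width: 0.297
gripper_force: 30.0
time_s: 8.92
tcp_pos: [0.4966, -0.3397, 0.4119]
ee_rot: [[-0.999, 0.039, -0.001], [0.039, 0.999, 0.001], [0.001, 0.001, -1.0]]
wrist_force: [-0.3, 0.2, -1.8]
gripper_width: 0.301
gripper_force: 30.0
8.9667 [ 0.4968 -0.3394  0.4124] [-18.9  19.5  -2.3  -0.  -68.3 -73.2]
```

View pics/w4.png

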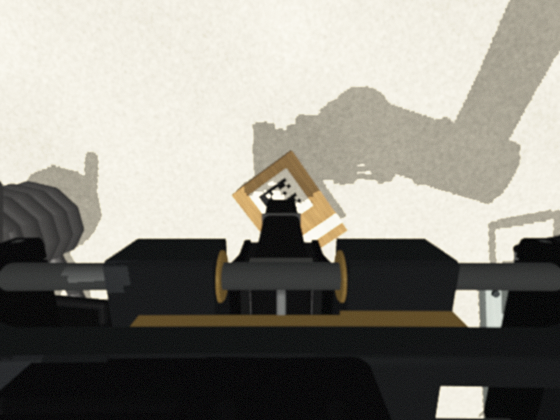

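```bash
python3 -m creep '[[-1,-1,-1,0,0,0,0],[-1,-1,-1,0,0,0,0],[-1,-1,-1,0,0,0,0],[-1,-1,-1,0,0,0,0],[-1,-1,-1,0,0,0,0],[-1,-1,-1,0,0,0,0],[-1,-1,-1,0,0,0,0],[-1,-1,-1,0,0,0,0]]'
python3 -m creep '[[-1,0,0,0,0,0,0],[-1,0,0,0,0,0,0],[-1,0,0,0,0,0,0],[-1,0,0,0,0,0,0],[-1,0,0,0,0,0,0],[-1,0,0,0,0,0,0],[-1,0,0,0,0,0,0],[-1,0,0,0,0,0,0]]'
python3 -m creep '[[-1,0,15,0,0,0,0],[-1,0,40,0,0,0,0],[-1,0,75,0,0,0,0],[-1,0,115,0,0,0,0],[-1,0,155,0,0,0,0],[-1,0,195,0,0,0,0],[-1,0,235,0,0,0,0],[-1,0,275,0,0,0,0]]'
python3 -m creep '[[-1,0,40,0,0,0,0],[-1,0,80,0,0,0,0],[-1,0,120,0,0,0,0],[-1,0,160,0,0,0,0],[-1,0,200,0,0,0,0],[-1,0,240,0,0,0,0],[-1,0,280,0,0,0,0],[-1,0,320,0,0,0,0]]'
python3 -m creep '[[-1,0,38,0,0,0,0],[-1,0,70,0,0,0,0],[-1,0,90,0,0,0,0],[-1,0,102,0,0,0,0],[-1,0,106,0,0,0,0],[-1,0,106,0,0,0,0],[-1,0,106,0,0,0,0],[-1,0,106,0,0,0,0]]'
python3 -m creep '[[-1,0,0,0,0,0,0],[-1,0,0,0,0,0,0],[-1,0,0,0,0,0,0]]'; python3 w.py w5 holster reader
```

```text
time_s: 9.63
tcp_pos: [0.4977, -0.3416, 0.4128]
ee_rot: [[-0.999, 0.04, 0.0], [0.04, 0.999, -0.0], [-0.0, -0.0, -1.0]]
wrist_force: [0.8, -0.7, -1.9]
gripper_width: 0.297
gripper_force: 30.0
time_s: 10.3
tcp_pos: [0.4977, -0.3416, 0.4128]
ee_rot: [[-0.999, 0.039, -0.0], [0.039, 0.999, 0.0], [0.0, 0.0, -1.0]]
wrist_force: [0.5, -0.4, -1.4]
gripper_width: 0.299
gripper_force: 30.0
time_s: 10.97
tcp_pos: [0.5078, -0.0645, 0.4131]
ee_rot: [[-0.999, 0.039, 0.001], [0.039, 0.999, 0.0], [-0.001, 0.0, -1.0]]
wrist_force: [1.2, -0.5, -1.2]
gripper_width: 0.297
gripper_force: 30.0
time_s: 11.63
tcp_pos: [0.5202, 0.2553, 0.4131]
ee_rot: [[-0.999, 0.039, 0.0], [0.039, 0.999, 0.0], [-0.0, 0.0, -1.0]]
wrist_force: [0.9, -0.4, -1.0]
gripper_width: 0.299
gripper_force: 30.0
time_s: 12.3
tcp_pos: [0.5254, 0.3576, 0.4131]
ee_rot: [[-0.999, 0.041, -0.0], [0.041, 0.999, -0.0], [0.0, -0.0, -1.0]]
wrist_force: [-0.3, 0.7, -1.6]
gripper_width: 0.301
gripper_force: 30.0
time_s: 12.55
tcp_pos: [0.5255, 0.3581, 0.4131]
ee_rot: [[-0.999, 0.04, 0.0], [0.04, 0.999, 0.0], [-0.0, 0.0, -1.0]]
wrist_force: [0.9, 0.5, -2.1]
gripper_width: 0.301
gripper_force: 30.0
12.6 [0.5255 0.3583 0.413 ] [  48.8   22.8    2.9    0.   -70.  -141.1]
holster 0.9 [280. 182.] med [0.507 0.359 0.011] ztop 0.085 toprect [524.3 357.6] [62.3 71.4] 87.5
holster 0.66 [400. 131.] med [0.455 0.499 0.043] ztop 0.082 toprect [456.5 499. ] [63.2 74.7] 71.7
reader 0.58 [279. 252.] med [0.508 0.357 0.265] ztop 0.289 toprect [509.6 357.3] [35.7 19.5] 0.1
```

View pics/w5.png

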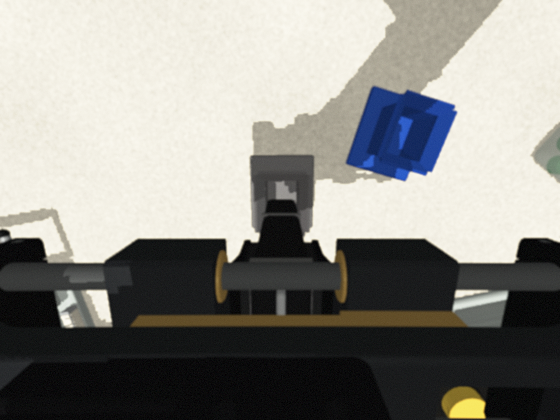

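```bash
python3 -m creep '[[-1,0.7,0,10,0,0,0],[-1,0.7,0,30,0,0,0],[-1,0.7,0,45,0,0,0],[-1,0.7,0,58,0,0,0],[-1,0.7,0,71,0,0,0],[-1,0.7,0,84,0,0,0],[-1,0.7,0,95,0,0,0],[-1,0.7,0,100,0,0,0]]'
python3 -m creep '[[-1,0,0,6,0,0,0],[-1,0,0,11,0,0,0],[-1,0,0,16,0,0,0],[-1,0,0,20,0,0,0],[-1,0,0,23,0,0,0],[-1,0,0,24.5,0,0,0],[-1,0,0,24.5,0,0,0],[-1,0,0,24.5,0,0,0]]'
```

```text
time_s: 13.37
tcp_pos: [0.5242, 0.3586, 0.3102]
ee_rot: [[-0.999, 0.04, -0.003], [0.04, 0.999, -0.002], [0.003, -0.003, -1.0]]
wrist_force: [0.4, -0.1, -1.4]
gripper_width: 0.298
gripper_force: 30.0
time_s: 14.03
tcp_pos: [0.5247, 0.359, 0.2885]
ee_rot: [[-0.999, 0.039, 0.0], [0.039, 0.999, 0.0], [-0.0, 0.0, -1.0]]
wrist_force: [-0.1, 0.9, -0.8]
gripper_width: 0.302
gripper_force: 30.0
```

Near the floor; lower a hair, then open and retreat.

```bash
python3 -m creep '[[-1,0,0,0.7,0,0,0],[-1,0,0,0.7,0,0,0],[0.2,0,0,0.7,0,0,0],[0.2,0,0,0.7,0,0,0],[0.2,0,0,0.7,0,0,0],[1,0,0,0.7,0,0,0],[1,0,0,0.7,0,0,0],[1,0,0,0.7,0,0,0]]'
python3 -m creep '[[1,0,0,0,0,0,0],[1,0,0,0,0,0,0],[1,0,0,0,0,0,0],[1,0,0,0,0,0,0],[1,0,0,0,0,0,0]]'
python3 -m creep '[[1,0,0,-10,0,0,0],[1,0,0,-30,0,0,0],[1,0,0,-60,0,0,0],[1,0,0,-90,0,0,0],[1,0,0,-116,0,0,0],[1,0,0,-116,0,0,0],[1,0,0,-116,0,0,0]]'
python3 w.py w6 holster reader
```

```text
time_s: 14.7
tcp_pos: [0.5247, 0.3589, 0.2877]
ee_rot: [[-0.999, 0.039, 0.0], [0.039, 0.999, 0.0], [-0.0, 0.0, -1.0]]
wrist_force: [0.6, 0.2, -0.1]
gripper_width: 0.667
gripper_force: 0.0
time_s: 15.12
tcp_pos: [0.5247, 0.3589, 0.2875]
ee_rot: [[-0.999, 0.039, -0.0], [0.039, 0.999, -0.0], [0.0, -0.0, -1.0]]
wrist_force: [0.3, 0.3, 0.5]
gripper_width: 0.981
gripper_force: 0.0
time_s: 15.7
tcp_pos: [0.5247, 0.3589, 0.4066]
ee_rot: [[-0.999, 0.039, 0.004], [0.039, 0.999, 0.004], [-0.004, 0.004, -1.0]]
wrist_force: [-0.3, 0.3, -0.1]
gripper_width: 0.998
gripper_force: 0.0
15.75 [0.5244 0.3587 0.4046] [  48.9   23.     2.    -0.   -68.9 -141.2]
holster 0.97 [400. 133.] med [0.455 0.498 0.044] ztop 0.082 toprect [456.9 499.4] [63.5 74.7] 70.7
holster 0.83 [281. 179.] med [0.502 0.359 0.073] ztop 0.082 toprect [525.3 357.6] [62.3 74.1] 87.9
reader 0.61 [276. 217.] med [0.517 0.358 0.159] ztop 0.163 toprect [525.7 357.5] [20.4 30.9] 87.0
```

```bash
cat > b.py <<'E'
from h import *
R=[]
for c in("top","scene"):
    p,d,m,E=cam(c)
    for t in("rig","balance","mark","pointer"):
        for x in vision.cut_out(c,t)[:1]:
            P,_=pts(x["region"],d,m,E)
            k=(abs(P[:,1])<.12)&(P[:,0]>.5)
            P=P[k]
            b=P[(P[:,2]>.012)&(P[:,2]<.026)]
            if t=="rig" and len(b)>50: print(c,"base",cv2.minAreaRect((b[:,:2]*1000).astype(np.float32)),len(b))
            h=P[(P[:,0]<.585)&(P[:,2]>.045)&(P[:,2]<.085)]
            if t=="balance" and len(h)>5: print(c,"handle",cv2.minAreaRect((h[:,:2]*1000).astype(np.float32)),h.mean(0),len(h))
            print(c,t,x["conf"],x["uv"],np.median(P,0) if len(P) else 0)
E
python3 b.py
```

```text
top base ((770.163330078125, 18.949974060058594), (297.04473876953125, 110.70659637451172), 9.045692443847656) 1501
top rig 0.87 [299.1, 167.5] [0.75969967 0.01893091 0.06645256]
top handle ((566.1618041992188, -11.483016967773438), (35.2103385925293, 96.8447036743164), 1.1027402877807617) [ 0.56231675 -0.00928532  0.06910735] 211
top balance 0.66 [298.3, 190.4] [0.69100832 0.01156156 0.07260968]
top pointer 0.91 [303.6, 184.5] [0.70599414 0.01034123 0.07444348]
scene base ((771.9598388671875, 18.83092498779297), (302.2082214355469, 112.65950775146484), 8.708487510681152) 1691
scene rig 0.64 [232.4, 260.7] [0.7877947  0.03035243 0.06345039]
scene handle ((567.2901611328125, -9.644977569580078), (99.56717681884766, 34.677364349365234), 89.7487564086914) [ 0.56530772 -0.01135034  0.06808876] 199
scene balance 0.68 [242.2, 231.6] [0.70787216 0.01717096 0.07227245]
scene mark 0.58 [249.1, 254.0] [0.73825016 0.06854136 0.05044958]
scene pointer 0.64 [238.8, 236.2] [0.72102263 0.01599477 0.07374505]
```

```bash
python3 -m creep '[[1,-144,-149,0,0,0,0],[1,-144,-149,0,0,0,0],[1,-144,-149,0,0,0,0],[1,-144,-149,0,0,0,0],[1,-144,-149,0,0,0,0],[1,-144,-149,0,0,0,0],[1,-144,-149,0,0,0,0]]'
python3 -m creep '[[1,-143,-149,0,0,0,0],[1,-143,-149,0,0,0,0],[1,-143,-149,0,0,0,0],[1,-143,-149,0,0,0,0],[1,-143,-149,0,0,0,0],[1,-143,-149,0,0,0,0],[1,-143,-149,0,0,0,0],[1,-143,-149,0,0,0,0]]'
python3 w.py w7 rig balance pointer mark
python3 -c "
import cv2;p=cv2.imread('pics/w7.png');cv2.imwrite('pics/w7c.png',cv2.resize(p[:260,130:450],None,fx=2.3,fy=2.3,interpolation=cv2.INTER_CUBIC))"
```

```text
time_s: 16.93
tcp_pos: [0.6639, 0.2022, 0.4027]
ee_rot: [[-0.999, 0.044, -0.001], [0.044, 0.999, -0.0], [0.001, -0.0, -1.0]]
wrist_force: [-0.4, 0.2, -0.5]
gripper_width: 0.998
gripper_force: 0.0
time_s: 17.6
tcp_pos: [0.7994, 0.051, 0.4031]
ee_rot: [[-0.999, 0.039, -0.001], [0.039, 0.999, 0.0], [0.001, 0.0, -1.0]]
wrist_force: [0.4, -0.1, -0.2]
gripper_width: 0.997
gripper_force: 0.0
17.65 [0.799  0.0517 0.4039] [  15.2   40.6   32.2   -0.   -81.6 -107.4]
rig 0.57 [245. 136.] med [0.726 0.018 0.068] ztop 0.089 toprect [771.2   3. ] [286.8 111.5] 8.8
balance 0.93 [239. 130.] med [0.718 0.013 0.077] ztop 0.079 toprect [710.   -1.1] [182.7  46.8] 9.6
pointer 0.57 [243. 129.] med [0.717 0.013 0.077] ztop 0.079 toprect [708.7  -1.4] [183.2  68.9] 2.2
mark 0.7 [294. 143.] med [0.733 0.065 0.051] ztop 0.071 toprect [732.9  67.1] [ 2.8 21.4] 8.8
mark 0.46 [248. 134.] med [0.726 0.018 0.068] ztop 0.088 toprect [771.    3.9] [286.8 110.7] 8.5
```

View pics/w7c.png

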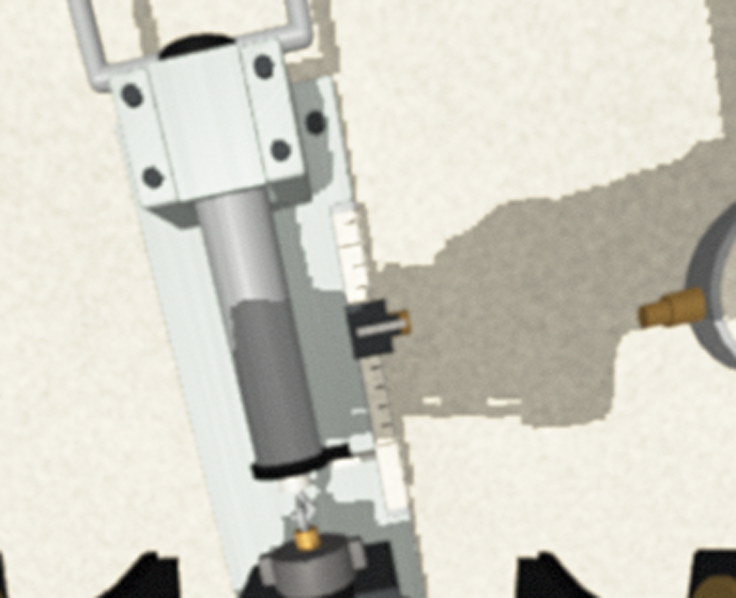

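```bash
python3 - <<'E'
from h import *
z=np.load("w7.npz"); m=vision.camera_model("wrist")
a=np.radians(8.8); ex=np.array([np.cos(a),np.sin(a)]); ey=np.array([-ex[1],ex[0]]); o=np.array([.6228,-.0043])
for n,(r0,r1,c0,c1) in dict(mark=(132,152,282,312),ptr=(185,208,268,300)).items():
    k=np.zeros((420,560),bool);k[r0:r1,c0:c1]=1
    P,uv=pts(k,z["d"],m,z["E"]); q=(P[:,2]>.058)&(P[:,2]<.09)
    x=(P[:,:2]-o)@ex; y=(P[:,:2]-o)@ey
    for yb in np.arange(.0,.09,.004):
        s=q&(abs(y-yb)<.002)
        if s.sum()>1: print(n,"y%.3f"%yb,s.sum(),"x %.4f %.4f %.4f"%(x[s].min(),np.median(x[s]),x[s].max()),"z %.3f"%np.median(P[s,2]),uv[s].mean(0).round(1))
E
python3 b.py | grep handle
```

```text
mark y0.044 9 x 0.1188 0.1200 0.1212 z 0.071 [286. 144.]
mark y0.048 12 x 0.1184 0.1197 0.1210 z 0.071 [289.5 143. ]
mark y0.052 33 x 0.1152 0.1198 0.1248 z 0.065 [293.5 142.4]
mark y0.056 38 x 0.1150 0.1201 0.1248 z 0.065 [297.1 141.7]
mark y0.060 34 x 0.1150 0.1199 0.1246 z 0.065 [300.8 140.9]
mark y0.064 14 x 0.1152 0.1195 0.1248 z 0.071 [303.5 140. ]
ptr y0.012 4 x 0.1740 0.1752 0.1771 z 0.077 [268.  201.5]
ptr y0.016 42 x 0.1638 0.1724 0.1790 z 0.072 [269.7 197.5]
ptr y0.020 36 x 0.1705 0.1743 0.1794 z 0.069 [273.8 198.1]
ptr y0.024 36 x 0.1704 0.1743 0.1795 z 0.069 [277.3 197.4]
ptr y0.028 34 x 0.1703 0.1751 0.1793 z 0.068 [280.8 196.8]
ptr y0.032 16 x 0.1764 0.1767 0.1793 z 0.069 [284.8 198.4]
ptr y0.036 18 x 0.1761 0.1770 0.1795 z 0.070 [288.3 198. ]
ptr y0.040 13 x 0.1763 0.1771 0.1790 z 0.070 [291.8 197.3]
scene handle ((566.4725341796875, -11.112190246582031), (98.53131103515625, 34.74037170410156), 89.84837341308594) [ 0.56485809 -0.00997664  0.06790778] 212
```

```bash
python3 -m creep '[[0.15,237,-75,0,0,0,-7],[0.15,237,-75,0,0,0,-14],[0.15,237,-75,0,0,0,-21],[0.15,237,-75,0,0,0,-28],[0.15,237,-75,0,0,0,-35],[0.15,237,-75,0,0,0,-42],[0.15,237,-75,0,0,0,-49],[0.15,237,-75,0,0,0,-56]]'
python3 -m creep '[[0.15,0,0,0,0,0,-7],[0.15,0,0,0,0,0,-14],[0.15,0,0,0,0,0,-21],[0.15,0,0,0,0,0,-28],[0.15,0,0,0,0,0,-35],[0.15,0,0,0,0,0,-42],[0.15,0,0,0,0,0,-45.1],[0.15,0,0,0,0,0,-45.1]]'
python3 -m creep '[[0.15,0,0,0,0,0,0],[0.15,0,0,0,0,0,0]]'
python3 w.py w8 balance rig
```

```text
time_s: 19.02
tcp_pos: [0.5572, -0.0168, 0.4045]
ee_rot: [[-0.587, -0.81, 0.0], [-0.81, 0.587, 0.0], [-0.0, -0.0, -1.0]]
wrist_force: [1.2, 0.6, 0.3]
gripper_width: 0.588
gripper_force: 0.0
time_s: 19.68
tcp_pos: [0.5599, -0.0159, 0.4038]
ee_rot: [[0.154, -0.988, 0.0], [-0.988, -0.154, 0.0], [-0.0, -0.0, -1.0]]
wrist_force: [0.2, 0.1, -0.4]
gripper_width: 0.578
gripper_force: 0.0
time_s: 19.85
tcp_pos: [0.5599, -0.0158, 0.4037]
ee_rot: [[0.152, -0.988, 0.0], [-0.988, -0.152, 0.0], [-0.0, -0.0, -1.0]]
wrist_force: [0.8, -0.8, 0.2]
gripper_width: 0.577
gripper_force: 0.0
19.9 [ 0.5599 -0.0158  0.4036] [ 15.   15.8  -8.9  -0.  -65.3  -6.2]
balance 0.83 [151. 205.] med [0.696 0.006 0.071] ztop 0.079 toprect [691.9   3.4] [218.6  31.5] 9.5
rig 0.87 [127. 192.] med [0.742 0.002 0.065] ztop 0.088 toprect [721.5   8.7] [278.8  73.3] 9.8
```

View pics/w8.png

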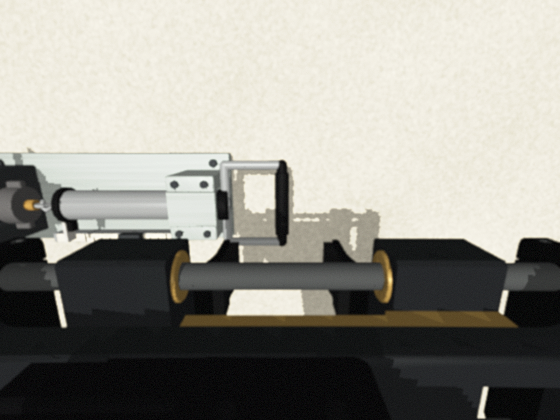

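```bash
python3 - <<'E'
from h import *
z=np.load("w8.npz"); m=vision.camera_model("wrist")
k=np.zeros((420,560),bool);k[160:246,265:300]=1
P,uv=pts(k,z["d"],m,z["E"]); q=(P[:,2]>.062)&(P[:,2]<.085); P=P[q]
s=r.sense(); R=np.array(s["ee_rot"]); t=(P-np.array(s["tcp_pos"]))@R
c=z["p"][uv[q,1],uv[q,0]].max(1)<70
for n,w in(("all",c>-1),("dark",c)): print(n,w.sum(),np.percentile(t[w],[2,50,98],axis=0).round(4), P[w].mean(0))
E
```

```text
all 1319 [[-4.610e-02 -1.510e-02  3.312e-01]
 [ 4.000e-03  1.000e-04  3.345e-01]
 [ 4.750e-02  9.100e-03  3.395e-01]] [ 0.5606149  -0.01835767  0.06892797]
dark 905 [[-0.0439 -0.0044  0.331 ]
 [ 0.0019  0.0023  0.3335]
 [ 0.0445  0.008   0.3365]] [ 0.55830165 -0.01751249  0.06994106]
```

```bash
python3 -m creep '[[0.15,1,2,35,0,0,0],[0.15,1,2,70,0,0,0],[0.15,1,2,105,0,0,0],[0.15,1,2,135,0,0,0],[0.15,1,2,160,0,0,0],[0.15,1,2,172,0,0,0],[0.15,1,2,175,0,0,0],[0.15,1,2,175,0,0,0]]'
python3 -m creep '[[-1,0,0,0,0,0,0],[-1,0,0,0,0,0,0],[-1,0,0,0,0,0,0],[-1,0,0,0,0,0,0],[-1,0,0,0,0,0,0],[-1,0,0,0,0,0,0],[-1,0,0,0,0,0,0],[-1,0,0,0,0,0,0]]'
python3 -m creep '[[-1,0,0,0,0,0,0],[-1,0,0,0,0,0,0],[-1,0,0,0,0,0,0]]'
```

```text
time_s: 20.67
tcp_pos: [0.5581, -0.0171, 0.2277]
ee_rot: [[0.153, -0.988, -0.002], [-0.988, -0.153, -0.001], [0.0, 0.002, -1.0]]
wrist_force: [0.4, 0.8, -0.5]
gripper_width: 0.578
gripper_force: 0.0
time_s: 21.33
tcp_pos: [0.5584, -0.017, 0.229]
ee_rot: [[0.154, -0.988, 0.001], [-0.988, -0.154, 0.0], [0.0, -0.001, -1.0]]
wrist_force: [1.0, 0.7, 2.3]
gripper_width: 0.172
gripper_force: 30.0
time_s: 21.58
tcp_pos: [0.5584, -0.017, 0.229]
ee_rot: [[0.154, -0.988, 0.001], [-0.988, -0.154, 0.0], [0.0, -0.001, -1.0]]
wrist_force: [-0.4, -0.7, 3.4]
gripper_width: 0.171
gripper_force: 30.0
```

```bash
python3 -m creep '[[-1,0,4,0,0,0,0],[-1,0,11,0,0,0,0],[-1,0,19,0,0,0,0],[-1,0,27,0,0,0,0],[-1,0,35,0,0,0,0],[-1,0,42,0,0,0,0],[-1,0,47,0,0,0,0],[-1,0,50,0,0,0,0]]'
python3 -m creep '[[-1,0,0,0,0,0,0],[-1,0,0,0,0,0,0],[-1,0,0,0,0,0,0]]'
cat > p.py <<'E'
import sys
from h import *
a=np.radians(8.8); ex=np.array([np.cos(a),np.sin(a)]); ey=np.array([-ex[1],ex[0]]); o=np.array([.6228,-.0043])
for c in("top","scene"):
    p,d,m,E=cam(c); k,D=K(m); Ei=np.linalg.inv(E)
    def pr(X): return cv2.projectPoints(np.array(X,float).reshape(-1,1,3),cv2.Rodrigues(Ei[:3,:3])[0],Ei[:3,3],k,D)[0].reshape(-1,2)
    # rectify onto the plane z=.07 in rig coordinates: 0.5 mm/pixel, x .06-.22, y -.03-.09
    C=[(x,y) for x,y in((.06,-.03),(.22,-.03),(.22,.09),(.06,.09))]
    s=pr([[*(o+x*ex+y*ey),.070] for x,y in C])
    H=cv2.getPerspectiveTransform(s.astype(np.float32),np.float32([[0,240],[320,240],[320,0],[0,0]]))
    w=cv2.warpPerspective(p,H,(320,240),flags=cv2.INTER_CUBIC)
    save(sys.argv[1]+c+".png",cv2.resize(w,None,fx=2,fy=2))
    P,uv=pts(d>0,d,m,E); x=(P[:,:2]-o)@ex; y=(P[:,:2]-o)@ey
    q=(x>.08)&(x<.2)&(y>.018)&(y<.07)&(P[:,2]>.055)&(P[:,2]<.085)
    for yb in np.arange(.02,.07,.006):
        t=q&(abs(y-yb)<.003)
        if t.sum()>1: print(c,"y%.3f"%yb,t.sum(),"x",np.percentile(x[t],[0,50,100]).round(4))
a=cv2.imread("pics/%stop.png"%sys.argv[1]);b=cv2.imread("pics/%sscene.png"%sys.argv[1]);cv2.imwrite("pics/%s.png"%sys.argv[1],cv2.resize(np.vstack([a,b]),None,fx=.62,fy=.62,interpolation=cv2.INTER_AREA))
E
python3 p.py f1
```

```text
time_s: 22.25
tcp_pos: [0.5094, -0.0247, 0.2291]
ee_rot: [[0.154, -0.988, 0.007], [-0.988, -0.154, 0.001], [-0.0, -0.007, -1.0]]
wrist_force: [9.8, -0.9, -4.1]
gripper_width: 0.174
gripper_force: 30.0
time_s: 22.5
tcp_pos: [0.5098, -0.0246, 0.229]
ee_rot: [[0.154, -0.988, 0.006], [-0.988, -0.154, 0.001], [0.0, -0.006, -1.0]]
wrist_force: [8.4, -1.9, -1.6]
gripper_width: 0.175
gripper_force: 30.0
top y0.020 6 x [0.124  0.127  0.1297]
top y0.026 8 x [0.1236 0.1261 0.1307]
top y0.032 4 x [0.1293 0.1302 0.1314]
top y0.038 4 x [0.1294 0.1305 0.1322]
top y0.044 3 x [0.1112 0.1213 0.1309]
top y0.050 5 x [0.1094 0.1198 0.1216]
top y0.056 9 x [0.1158 0.1204 0.1263]
top y0.062 8 x [0.1164 0.1195 0.1246]
scene y0.020 10 x [0.1228 0.1312 0.1332]
scene y0.026 13 x [0.1245 0.1324 0.1339]
scene y0.032 9 x [0.1275 0.1312 0.1334]
scene y0.038 10 x [0.13   0.1313 0.1333]
scene y0.044 5 x [0.1218 0.1234 0.1339]
scene y0.050 10 x [0.1211 0.1226 0.1262]
scene y0.056 13 x [0.1207 0.1243 0.1383]
scene y0.062 13 x [0.1216 0.1236 0.1283]
scene y0.068 3 x [0.1239 0.1244 0.1258]
```

View pics/f1.png

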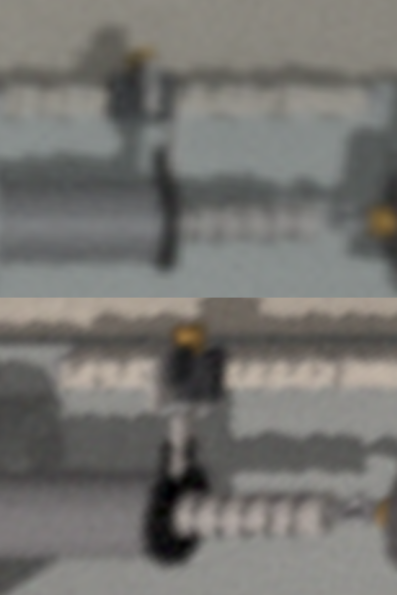

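```bash
python3 -m creep '[[-1,0,2,0,0,0,0],[-1,0,4,0,0,0,0],[-1,0,6,0,0,0,0],[-1,0,7.5,0,0,0,0],[-1,0,8.5,0,0,0,0],[-1,0,9,0,0,0,0],[-1,0,9,0,0,0,0],[-1,0,9,0,0,0,0]]'
python3 -m creep '[[-1,0,0,0,0,0,0],[-1,0,0,0,0,0,0],[-1,0,0,0,0,0,0],[-1,0,0,0,0,0,0]]'
python3 p.py f2
python3 - <<'E'
from h import *
p,d,m,E=cam("top")
for c in("top","scene"):
    p,d,m,E=cam(c)
    for t in("reader","carton","cap"):
        for x in vision.cut_out(c,t)[:1]: print(c,t,x["conf"],np.median(pts(x["region"],d,m,E)[0],0).round(3))
E
```

```text
time_s: 23.27
tcp_pos: [0.5014, -0.0259, 0.229]
ee_rot: [[0.155, -0.988, 0.008], [-0.988, -0.155, 0.001], [0.0, -0.008, -1.0]]
wrist_force: [9.6, -1.4, -4.2]
gripper_width: 0.172
gripper_force: 30.0
time_s: 23.6
tcp_pos: [0.5015, -0.0259, 0.229]
ee_rot: [[0.154, -0.988, 0.008], [-0.988, -0.154, 0.001], [0.0, -0.008, -1.0]]
wrist_force: [9.3, -1.7, -4.6]
gripper_width: 0.172
gripper_force: 30.0
top y0.020 5 x [0.1153 0.121  0.1237]
top y0.026 7 x [0.1155 0.1185 0.1224]
top y0.032 6 x [0.1168 0.1214 0.1229]
top y0.038 4 x [0.1211 0.1222 0.1238]
top y0.044 3 x [0.1141 0.1171 0.1212]
top y0.050 4 x [0.1198 0.1203 0.1218]
top y0.056 7 x [0.1173 0.1222 0.1285]
top y0.062 8 x [0.1162 0.1202 0.1254]
scene y0.020 6 x [0.1181 0.1216 0.1241]
scene y0.026 15 x [0.1146 0.122  0.1263]
scene y0.032 10 x [0.116  0.1235 0.1261]
scene y0.038 10 x [0.1191 0.1247 0.1268]
scene y0.044 7 x [0.1186 0.1229 0.124 ]
scene y0.050 8 x [0.1204 0.1224 0.1268]
scene y0.056 12 x [0.1197 0.1238 0.128 ]
scene y0.062 15 x [0.1214 0.1237 0.1278]
top reader 0.69 [0.526 0.346 0.155]
top carton 0.96 [ 0.516 -0.323  0.046]
top cap 0.5 [ 0.688 -0.248  0.021]
scene reader 0.86 [0.544 0.36  0.129]
scene carton 0.6 [ 0.532 -0.317  0.044]
scene cap 0.65 [ 0.695 -0.244  0.019]
```

View pics/f2.png

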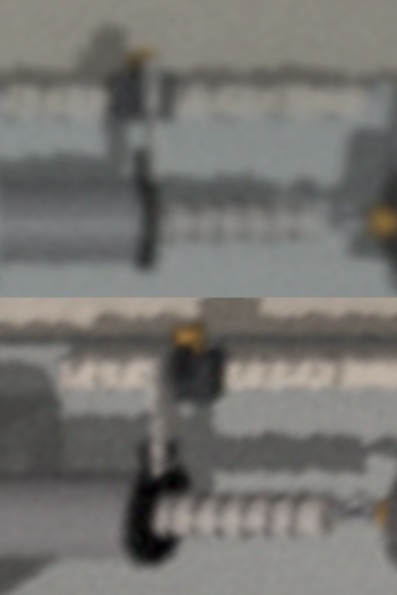

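```bash
python3 -c "
from station import r
print(r.finish_job())"
```

```text
the job is handed in; nothing more can be done
None
```

The job is handed in: the reader was held over the label and put back upright in its holster, and the gripper is holding the balance with the pointer within about 2 mm of the mark by camera depth and arm travel; the verdict was not returned.

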